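# Unnest two mixing cups and put each in its size row

## Robot

A 6-joint arm with a two-finger parallel gripper is mounted at the origin on a cart in front of the work surface, level with it; the furniture and walls round the work are solid. World frame = base frame: x ahead of the robot, y to its left, z up, the work surface at z = 0. Lengths are in m, angles in degrees, forces in N, time in s.
With the tool pointing down it reaches from about 0.3 to 0.85 m from the base axis. Payload 5.4 kg.
Tool frame: the origin (TCP) lies at the very end of the fingers, on their centre line; the grasp point (between the pads) lies 19 mm behind it; z points along the fingers, y is the line along which they close (so a half turn about z gives the same grasp; the last joint's range is limited). The gripper opens to 85 mm and grips with 20 to 120 N. Pads are 22 mm wide; open, the fingers measure 114 mm over their backs; the gripper's body (76 mm by 85 mm) begins 54 mm behind the grasp point. The pads swing forward as they close: fully open they stand 13 mm farther back than shut.
Start: joints at [64.91, 9.076, 91.501, -0, 79.423, -12.038], TCP at [0.13, 0.56, 0.231] pointing down, gripper open.
Joint ranges: [-166.64, 166.64], [-54.1, 131.32], [10.49, 154.53], [-73.88, 253.88], [9.74, 151.15], [-171.62, 171.62]. Speed limits (degrees/s): [147.25, 147.25, 180, 180, 180, 180].

## Interface

Orientations are given as a 3x3 rotation matrix whose columns are the frame's x, y, z axes.
In Python, from bench import r gives the robot as it stands. The module is installed in compiled form; this text tells all that it offers.
- The arm moves only by the tool arm_command, never from a script. Its argument "moves" is a list of rows, each a list of 2 entries, a list of its own where there are three numbers: the shift along the tool's x, y, z in cm, then the turn, a rotation vector about the tool's x, y, z in rad. A call has 1 to 20 rows; each row is the pose to reach, as a shift and turn from the pose commanded when the call began, along the tool's axes at that moment; what a row does not reach only later rows make up. A row lasts 1/10 s, in which the tool goes at most 50 mm and 8.59 degrees, less where a joint would pass 70% of its speed; a pose out of reach is approached as far as the arm can. A call with a gripper value outside its range is refused whole. "gripper" is the opening, from 0 (shut) to 1 (fully open), set as the call begins (left out, the last holds). The fingers move at their own pace and stop on an object; the grip force is fixed at half the most. Time passes only in rows, so rows that repeat a pose let the fingers close. It gives the time, the measured TCP pose, the force, the opening and the grip force at its end, in the units of the state.
- r.observe(): the state, without advancing time (a new reading comes with each control period).
- r.get_image(name): name is "side" or "top" or "wrist"; returns (picture, depth): 400x640x3 uint8, red, green, blue; 400x640 float32, m along the optical axis (not along the pixel's ray), 0 where there is no reading.
- r.calibration(name): a dict with "camera_matrix" (3x3 intrinsics, pixels), "R" (3x3) and "t" (3): a world point X has camera coordinates R X + t. Camera axes: x right, y down, z forward; pixel columns grow to the right and rows downward; lengths in m; the calibration is good to about 2 mm. A picture is of the moment at which its call begins: read the wrist's pose just before it. calibration takes no time and is no camera call; for the wrist camera it gives the pose at the moment of the call.
- r.hand_in(): hands the job in; it is judged then, once.
The state is a dict: "clock": time; "joint_positions": joint angles; "qd": joint speeds; "joint_efforts": joint torques, N m; "ee_pos": TCP position; "tool_rot": TCP orientation; "wrist_force": force on the tool from outside, world axes, zero at the start; "torque": the same for the moment, N m; "gripper_width": finger opening in m; "gripper_force": force on a finger pad.
Only numpy, scipy, OpenCV 4.12 (cv2) and the standard library are available. Lean on these libraries where they do the work, as an engineer would, in place of code of your own. Each camera call takes 0.05 s, during which the arm holds its last target. There are 200 camera calls.

## Task

Two empty aluminium mixing cups were left one inside the other: pull the slim one out of the wide one, and stand each upright in the wooden tray whose row holds its own size, beside the cup already there. Set the cups down rather than dropping them, knock nothing over, and leave the glazed water cup where it is.

Things in the scene. Friction and masses are not known exactly. Their poses are not given: they have to be found in the camera images.
- slim_cup_center (a point): slim, tall, open aluminium mixing cup: 92 mm high, 40 mm across the rim, 34 mm across the foot, walls 2.5 mm, floor 4 mm thick, about 60 g. It starts standing loosely inside the wide cup, on that cup's floor (4 mm above the table), so its top 42 mm stand out above the wide cup's rim. The point is on its axis, half-way up (46 mm above its foot); z is its axis, upward from foot to rim
- wide_cup_center (a point): wide, short, open aluminium mixing cup: 54 mm high, 60 mm across the rim, 54 mm across the foot, walls 2.5 mm, floor 4 mm thick, about 70 g. It starts on the bare table with the slim cup standing in it. The point is on its axis, half-way up (27 mm above its foot); z is its axis, upward from foot to rim
- slim_row: fixed, shallow wooden tray lined with cork, 176 (along its x) x 96 (y) x 16 mm high, walls 6 mm thick, floor 6 mm above the table, so the inside is 164 x 84 mm and 10 mm deep. The row for slim cups: two ring marks of 34 mm on its floor, at x = +42 and x = -42 mm, the +x one already taken by another slim cup. Origin: centre of its underside, z up
- wide_row: fixed, shallow wooden tray lined with cork, 176 (along its x) x 96 (y) x 16 mm high, walls 6 mm thick, floor 6 mm above the table, so the inside is 164 x 84 mm and 10 mm deep. The row for wide cups: two ring marks of 54 mm on its floor, at x = +42 and x = -42 mm, the +x one already taken by another wide cup. Origin: centre of its underside, z up
- slim_mate_center (a point): the loose slim cup that already stands in the slim row, just like the other slim cup. It stays in its row. The point is on its axis, half-way up (46 mm above its foot); z is its axis, upward from foot to rim
- wide_mate_center (a point): the loose wide cup that already stands in the wide row, just like the other wide cup. It stays in its row. The point is on its axis, half-way up (27 mm above its foot); z is its axis, upward from foot to rim
- water_cup_center (a point): bystander: green-grey glazed water cup, 68 mm across, 68 mm high, empty; not part of the job. The point is on its axis, 34 mm above its foot
There are look-alikes about, which are no part of the job. What is shaped like the part that bears slim_cup_center but green or purple is not meant.

How it is judged:
By the outcome, as a careful person would: the job done as asked, in the order asked, and still so for the second after the job is handed in, with the robot touching nothing.
It also fails if it takes over 61 s, if anything falls off the work surface, if the arm or the gripper's body presses on something with over 40 N, if the wrist force passes 120 N, or if a joint passes its speed limit or range.

## Working session

There is one attempt and no reset: what is moved stays moved. The work goes in short steps, Python scripts to look and compute and a tool call to move; the robot and the scene stay as the last step left them, time stands still between calls to the robot, and variables do not carry over. Pictures are saved under pics/ and viewed, at most 10 in all, crops included, and the job is handed in when it is done.

Besides the shell and the picture viewer there is one more tool, called after ">>>" by a JSON object that holds its "fn" and its "kwargs", one argument or row to a line. arm_command: Moves the arm, as the interface text tells. Its arguments: {"type":"object","properties":{"moves":{"type":"array"},"gripper":{"type":"number"}},"required":["moves"]}

```bash
mkdir -p pics; python3 - <<'E'
from bench import r
import cv2,numpy as np
np.set_printoptions(precision=4,suppress=True)
s=r.observe();print(s['clock'],s['ee_pos'],s['tool_rot'],s['gripper_width'])
for n in['top','side']:
    p,d=r.get_image(n);c=r.calibration(n)
    cv2.imwrite(f'pics/{n}0.png',p[:,:,::-1]);np.savez(f'{n}0.npz',p=p,d=d,K=c['camera_matrix'],R=c['R'],t=c['t'])
    print(n,c['camera_matrix'],-c['R'].T@c['t'],c['R'])
E
```

```text
0.0 [0.1296 0.5596 0.2303] [[-0.9742  0.2258 -0.0008]
 [ 0.2258  0.9742 -0.0017]
 [ 0.0004 -0.0018 -1.    ]] 0.08543521540379792
top [[369.568    0.     319.2602]
 [  0.     369.568  196.9509]
 [  0.       0.       1.    ]] [ 0.2657 -0.2651  0.9355] [[-0.0826 -0.9966  0.0042]
 [-0.9742  0.0799 -0.211 ]
 [ 0.21   -0.0215 -0.9775]]
side [[394.2907   0.     320.5489]
 [  0.     394.2907 199.7514]
 [  0.       0.       1.    ]] [ 0.2003 -0.951   0.5518] [[ 0.9335 -0.3584 -0.0152]
 [-0.214  -0.5224 -0.8254]
 [ 0.2879  0.7738 -0.5643]]
```

View pics/top0.png

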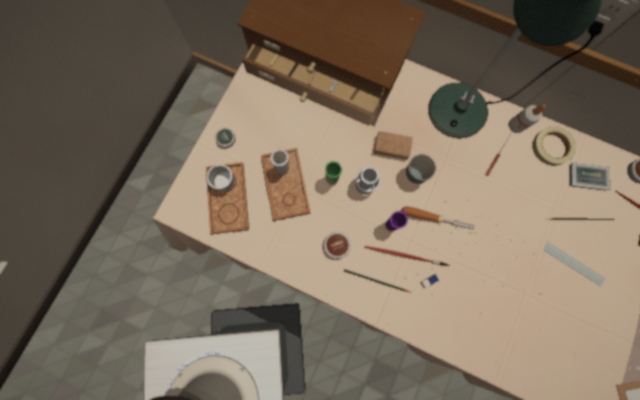

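View pics/side0.png

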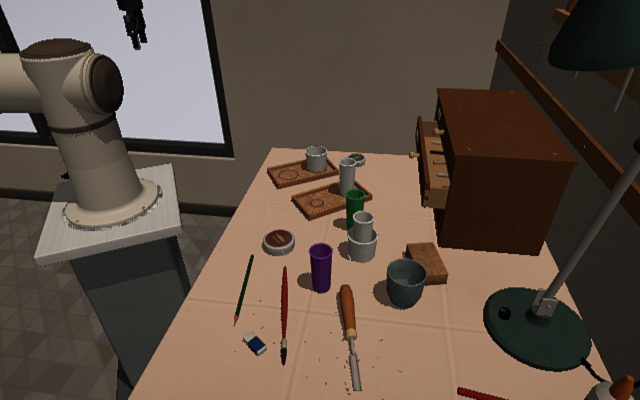

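The top view shows bright aluminium stacked cups at (368,180). Possible confusions are the green slim cup (333,172), the purple slim cup (397,221), the slim mate in its tray (279,160), the wide mate (220,178) and the water cup (420,168). I choose the uncoloured stack at (368,180), seen at (362,235) in the side view. The empty ring marks are at about (290,199) and (228,213).

```bash
cat > h.py <<'E'
import numpy as np,cv2
np.set_printoptions(precision=4,suppress=True)
def cloud(p,d,K,R,t):
    v,u=np.indices(d.shape); q=np.stack([(u-K[0,2])/K[0,0]*d,(v-K[1,2])/K[1,1]*d,d],-1)
    w=(q-t)@R; w[d==0]=np.nan; return w
def ray(uv,z,K,R,t):
    uv=np.atleast_2d(uv); q=np.c_[(uv-K[:2,2])/[K[0,0],K[1,1]],np.ones(len(uv))]@R
    c=-R.T@t; return c+q*((z-c[2])/q[:,2:])
E
python3 - <<'E'
from h import *
D={n:dict(np.load(n+'0.npz')) for n in['top','side']}
W={n:cloud(**D[n]) for n in D}
def rim(n,u,v,h,zr):
    w=W[n][v-h:v+h,u-h:u+h].reshape(-1,3); w=w[(w[:,2]>zr[0])&(w[:,2]<zr[1])]
    c,rad=cv2.minEnclosingCircle((w[:,:2]*1000).astype(np.float32)); print(n,(u,v),'n',len(w),'c',np.array(c),'r',rad,'zmax',w[:,2].max()*1000)
for a in [('slim',(368,176),14,(.08,.11)),('green',(333,170),11,(.08,.11)),('purple',(398,219),12,(.08,.11)),('smate',(279,158),12,(.085,.11)),('wmate',(220,178),16,(.05,.07)),('water',(420,168),18,(.055,.08)),('wide',(368,182),18,(.04,.065)),('redjar',(336,245),16,(.012,.2)),('brick',(393,145),22,(.012,.2))]:
    print(a[0],end=' ');rim('top',*a[1],a[2],a[3])
p=D['top']['p'];hsv=cv2.cvtColor(p,cv2.COLOR_RGB2HSV)
# tray: points z .003-.025 in brown colour
w=W['top'];
g={k:D['top'][k] for k in 'KRt'}
m=((hsv[...,1]>105)&(hsv[...,0]<15)).astype(np.uint8)*255
m[:, :190]=0;m[:,320:]=0;m[:140]=0
m=cv2.morphologyEx(m,cv2.MORPH_OPEN,np.ones((3,3)))
for c in cv2.findContours(m,cv2.RETR_EXTERNAL,cv2.CHAIN_APPROX_NONE)[0]:
    if cv2.contourArea(c)<600: continue
    x=ray(c[:,0].astype(float),.016,**g)[:,:2]*1000
    print('tray',cv2.minAreaRect(x.astype(np.float32)),cv2.minAreaRect(c))
big=cv2.resize(p[130:250,195:435],None,fx=3.3,fy=3.3,interpolation=cv2.INTER_CUBIC)
cv2.imwrite('pics/crop.png',big[:,:,::-1])
E
```

```text
slim top (368, 176) n 127 c [ 490.909 -406.488] r 21.213199615478516 zmax 99.25398569808165
green top (333, 170) n 105 c [ 513.5159 -322.7658] r 20.872251510620117 zmax 95.84355086643997
purple top (398, 219) n 112 c [ 380.85   -462.1025] r 20.78571319580078 zmax 95.27041792801911
smate top (279, 158) n 111 c [ 551.1809 -196.9984] r 20.855525970458984 zmax 101.29744202245148
wmate top (220, 178) n 164 c [527.2781 -43.6936] r 31.184553146362305 zmax 63.417119124851816
water top (420, 168) n 179 c [ 508.1045 -542.1537] r 34.04454803466797 zmax 70.81017061687203
wide top (368, 182) n 181 c [ 490.3903 -407.8575] r 30.884761810302734 zmax 64.93923381315783
redjar top (336, 245) n 573 c [ 339.8647 -319.3145] r 33.32545852661133 zmax 26.76425066729508
brick top (393, 145) n 835 c [ 573.1562 -465.2521] r 83.19338989257812 zmax 99.1908765395119
tray ((481.4775085449219, -50.80046081542969), (174.73837280273438, 93.96125030517578), 2.355375289916992) ((226.49310302734375, 197.91725158691406), (67.68207550048828, 37.7026481628418), 85.2363510131836)
tray ((505.6915588378906, -199.86978149414062), (174.10720825195312, 94.12335205078125), 7.496615409851074) ((284.9230651855469, 184.11538696289062), (65.69889831542969, 37.06594467163086), 78.69007110595703)
```

View pics/crop.png

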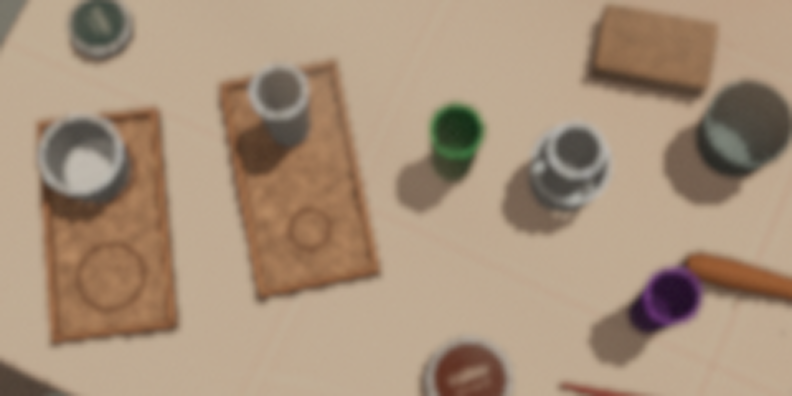

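The crop confirms it: the grey stack is at crop (572,165), with green (455,130) and purple (670,297) beside it. The free rings are at crop (310,228) and (110,275), both at the trays' near ends. I set out to a point above the stack, turning so the fingers close clear of the green cup.

>>> {"fn": "arm_command", "kwargs": {
  "moves": [
    [[-57, -86, 0], [0, 0, 2.44]],
    [[-57, -86, 0], [0, 0, 2.44]],
    [[-57, -86, 0], [0, 0, 2.44]],
    [[-57, -86, 0], [0, 0, 2.44]],
    [[-57, -86, 0], [0, 0, 2.44]],
    [[-57, -86, 0], [0, 0, 2.44]],
    [[-57, -86, 0], [0, 0, 2.44]],
    [[-57, -86, 0], [0, 0, 2.44]],
    [[-57, -86, 0], [0, 0, 2.44]],
    [[-57, -86, 0], [0, 0, 2.44]],
    [[-57, -86, 0], [0, 0, 2.44]],
    [[-57, -86, 0], [0, 0, 2.44]],
    [[-57, -86, 0], [0, 0, 2.44]],
    [[-57, -86, 0], [0, 0, 2.44]],
    [[-57, -86, 0], [0, 0, 2.44]],
    [[-57, -86, 0], [0, 0, 2.44]],
    [[-57, -86, 0], [0, 0, 2.44]],
    [[-57, -86, 0], [0, 0, 2.44]],
    [[-57, -86, 0], [0, 0, 2.44]],
    [[-57, -86, 0], [0, 0, 2.44]]
  ],
  "gripper": 0.75
}}

```text
clock: 2.1
ee_pos: [0.48, -0.3784, 0.2305]
tool_rot: [[0.89, 0.456, -0.001], [0.456, -0.89, 0.001], [-0.0, -0.001, -1.0]]
wrist_force: [0.6, 0.3, -0.1]
gripper_width: 0.0643
gripper_force: 0.0
```

```bash
cat >> h.py <<'E'
def go(r,xyz,yaw):
    s=r.observe();R=np.array(s['tool_rot']);p=np.array(s['ee_pos'])
    from scipy.spatial.transform import Rotation as Q
    c,n=np.cos(np.radians(yaw)),np.sin(np.radians(yaw)); y=np.array([c,n,0]);z=np.array([0,0,-1.]);T=np.c_[np.cross(y,z),y,z]
    print('t',s['clock'],'p',p,'F',np.array(s['wrist_force']),'w',s['gripper_width'],'| shift cm',R.T@(np.array(xyz)-p)*100,'turn',Q.from_matrix(R.T@T).as_rotvec())
E
python3 - <<'E'
from h import *
from bench import r
go(r,[.491,-.4067,.23],-63)
print(r.observe()['joint_positions'])
D=dict(np.load('top0.npz'));g={k:D[k] for k in 'KRt'}
print(ray([[288.9,199.1],[228.3,213.3]],.006,**g))
E
```

```text
t 2.1 p [ 0.48   -0.3784  0.2305] F [ 0.5893  0.316  -0.0754] w 0.06425431236872799 | shift cm [-0.3104  3.0152  0.0436] turn [-0.0011  0.0001  0.0022]
[-49.5682  14.4731  85.3533   0.007   80.2382  13.3057]
[[ 0.4661 -0.2073  0.006 ]
 [ 0.4418 -0.0512  0.006 ]]
```

>>> {"fn": "arm_command", "kwargs": {
  "moves": [
    [[-0.3, 3.0, 0], [0, 0, 0]],
    [[-0.3, 3.0, 0], [0, 0, 0]],
    [[-0.3, 3.0, 0], [0, 0, 0]],
    [[-0.3, 3.0, 0], [0, 0, 0]]
  ]
}}

```text
clock: 2.5
ee_pos: [0.4907, -0.4036, 0.231]
tool_rot: [[0.89, 0.457, -0.001], [0.457, -0.89, 0.001], [-0.0, -0.001, -1.0]]
wrist_force: [0.2, 0.8, -0.5]
gripper_width: 0.064
gripper_force: 0.0
```

```bash
python3 - <<'E'
from h import *
from bench import r
go(r,[.491,-.4067,.062],-63)
c=r.calibration('wrist');p,d=r.get_image('wrist')
cv2.imwrite('pics/w1.png',p[:,:,::-1]);g=dict(K=c['camera_matrix'],R=c['R'],t=c['t']);np.savez('w1.npz',p=p,d=d,**g)
w=cloud(p,d,**g);W=w.reshape(-1,3)
for n,lo,hi,xy,rr in [('slim',.088,.105,(.491,-.4067),.035),('wide',.046,.062,(.491,-.4067),.045),('green',.084,.1,(.5135,-.3228),.035)]:
    k=(W[:,2]>lo)&(W[:,2]<hi)&(np.hypot(*(W[:,:2]-xy).T)<rr)
    print(n,k.sum(),cv2.minEnclosingCircle((W[k,:2]*1000).astype(np.float32)) if k.sum()>5 else '', W[k,2].max() if k.any() else '')
E
```

```text
t 2.5 p [ 0.4907 -0.4036  0.231 ] F [ 0.1501  0.8071 -0.546 ] w 0.06401561708695445 | shift cm [-0.1102  0.3111 16.9033] turn [-0.0011  0.0001  0.0032]
slim 588 ((491.179443359375, -405.98541259765625), 21.027347564697266) 0.09858579550958767
wide 662 ((491.0281066894531, -407.72357177734375), 31.073694229125977) 0.06192408102228068
green 676 ((513.534423828125, -322.2711181640625), 21.034793853759766) 0.09513284827688608
```

View pics/w1.png

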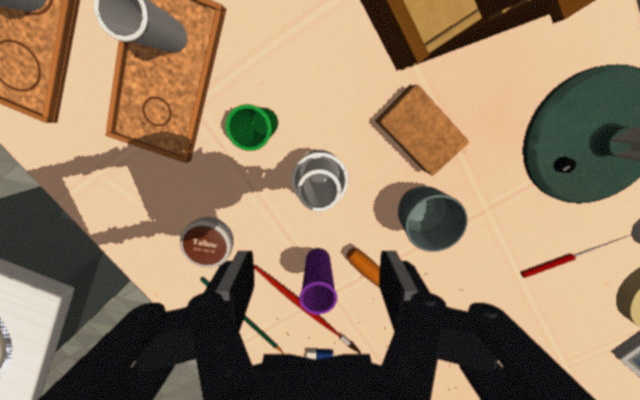

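The wrist view shows the stack at (320,181), green at (249,127), purple at (318,282) and the water cup at (433,217), with the fingers clear of them. Its measurement agrees with the top view, so I lower the hand over the slim rim.

>>> {"fn": "arm_command", "kwargs": {
  "moves": [
    [[-0.1, 0.2, 4], [0, 0, 0]],
    [[-0.1, 0.2, 8], [0, 0, 0]],
    [[-0.1, 0.2, 11], [0, 0, 0]],
    [[-0.1, 0.2, 11], [0, 0, 0]],
    [[-0.1, 0.2, 11], [0, 0, 0]]
  ]
}}

```text
clock: 3.05
ee_pos: [0.491, -0.4064, 0.1222]
tool_rot: [[0.89, 0.457, 0.0], [0.457, -0.89, -0.0], [0.0, 0.0, -1.0]]
wrist_force: [-0.2, -0.6, 0.8]
gripper_width: 0.0644
gripper_force: 0.0
```

```bash
python3 - <<'E'
from h import *
from bench import r
go(r,[.4911,-.4063,.064],-63)
E
```

```text
t 3.05 p [ 0.491  -0.4064  0.1222] F [-0.209  -0.5644  0.7904] w 0.06438481129039494 | shift cm [ 0.012  -0.0017  5.8183] turn [ 0.0001 -0.      0.0033]
```

>>> {"fn": "arm_command", "kwargs": {
  "moves": [
    [[0, 0, 3], [0, 0, 0]],
    [[0, 0, 5], [0, 0, 0]],
    [[0, 0, 5.7], [0, 0, 0]],
    [[0, 0, 5.7], [0, 0, 0]],
    [[0, 0, 5.7], [0, 0, 0]]
  ]
}}

```text
clock: 3.55
ee_pos: [0.492, -0.4081, 0.0668]
tool_rot: [[0.89, 0.456, 0.002], [0.456, -0.89, -0.003], [0.001, 0.004, -1.0]]
wrist_force: [0.7, -0.1, -0.6]
gripper_width: 0.0637
gripper_force: 0.0
```

>>> {"fn": "arm_command", "kwargs": {
  "moves": [
    [[0, 0, 0], [0, 0, 0]],
    [[0, 0, 0], [0, 0, 0]],
    [[0, 0, 0], [0, 0, 0]],
    [[0, 0, 0], [0, 0, 0]],
    [[0, 0, 0], [0, 0, 0]],
    [[0, 0, 0], [0, 0, 0]]
  ],
  "gripper": 0.35
}}

```text
clock: 4.15
ee_pos: [0.4916, -0.4075, 0.0662]
tool_rot: [[0.89, 0.456, 0.001], [0.456, -0.89, -0.001], [0.001, 0.002, -1.0]]
wrist_force: [-0.7, 2.8, 6.6]
gripper_width: 0.0375
gripper_force: 59.8
```

>>> {"fn": "arm_command", "kwargs": {
  "moves": [
    [[0, 0, -1], [0, 0, 0]],
    [[0, 0, -2], [0, 0, 0]],
    [[0, 0, -3.5], [0, 0, 0]],
    [[0, 0, -5.5], [0, 0, 0]],
    [[0, 0, -8.5], [0, 0, 0]],
    [[0, 0, -12], [0, 0, 0]],
    [[0, 0, -14], [0, 0, 0]],
    [[0, 0, -14], [0, 0, 0]],
    [[0, 0, -14], [0, 0, 0]]
  ]
}}

```text
clock: 5.05
ee_pos: [0.4908, -0.407, 0.2046]
tool_rot: [[0.89, 0.456, 0.0], [0.456, -0.89, -0.0], [0.0, 0.001, -1.0]]
wrist_force: [1.2, 0.2, -1.5]
gripper_width: 0.0377
gripper_force: 60.2
```

```bash
python3 - <<'E'
from h import *
from bench import r
go(r,[.465,-.2065,.206],-63)
c=r.calibration('wrist');p,d=r.get_image('wrist')
a=p.copy();p2,d2=r.get_image('side');cs=r.calibration('side')
cv2.imwrite('pics/w2.png',np.hstack([a[:,160:560],p2[100:400,160:560].copy() if 0 else cv2.copyMakeBorder(p2[60:360,200:600],0,100,0,0,cv2.BORDER_CONSTANT)])[:,:,::-1])
g=dict(K=c['camera_matrix'],R=c['R'],t=c['t'])
for nm,W,zr in[('w',cloud(p,d,**g).reshape(-1,3),(.046,.062))]:
    k=(W[:,2]>zr[0])&(W[:,2]<zr[1])&(np.hypot(*(W[:,:2]-(.491,-.4075)).T)<.06)
    print(nm,k.sum(),cv2.minEnclosingCircle((W[k,:2]*1000).astype(np.float32)),W[k].mean(0))
# held cup foot in side view
W=cloud(p2,d2,cs['camera_matrix'],cs['R'],cs['t']).reshape(-1,3)
k=(np.hypot(*(W[:,:2]-(.491,-.4075)).T)<.05)&(W[:,2]>.09)&(W[:,2]<.19)
print(k.sum(),W[k].min(0),W[k].max(0))
for z in np.arange(.14,.2,.02):
    q=W[k&(abs(W[:,2]-z)<.01)]; print(z,len(q),np.median(q,0) if len(q) else '')
E
```

```text
t 5.05 p [ 0.4908 -0.407   0.2046] F [ 1.2403  0.2341 -1.5307] w 0.03767627852833539 | shift cm [  6.8467 -19.016   -0.1551] turn [ 0.0006 -0.0001  0.0025]
w 599 ((491.0924072265625, -407.51861572265625), 30.934253692626953) [ 0.497  -0.4053  0.054 ]
427 [ 0.4703 -0.4268  0.139 ] [ 0.5055 -0.4011  0.19  ]
0.14 80 [ 0.4811 -0.4195  0.1449]
0.16 163 [ 0.4812 -0.4201  0.1603]
0.18 184 [ 0.4803 -0.421   0.1804]
```

View pics/w2.png

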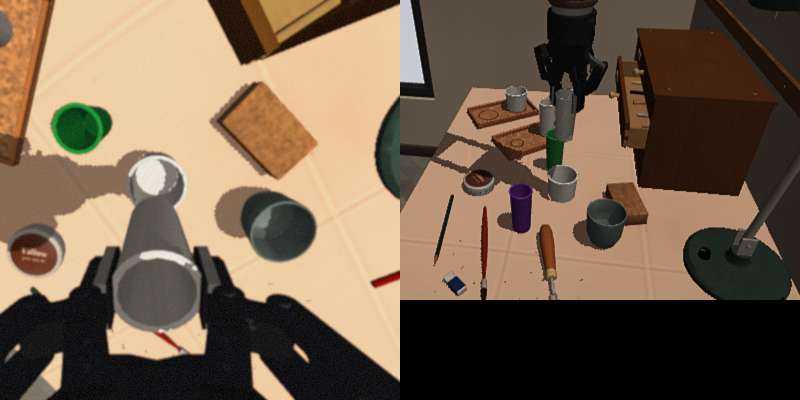

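The slim cup is out and held upright at wrist crop (155,270). The wide cup is still standing at wrist crop (157,180), and nothing else moved. I carry the slim cup to its ring.

>>> {"fn": "arm_command", "kwargs": {
  "moves": [
    [[1.7, -4.7, 0], [0, 0, 0]],
    [[3.4, -9.5, 0], [0, 0, 0]],
    [[5.1, -14.2, 0], [0, 0, 0]],
    [[6.2, -17.5, 0], [0, 0, 0]],
    [[6.8, -19, 0], [0, 0, 0]],
    [[6.8, -19, 0], [0, 0, 0]],
    [[6.8, -19, 0], [0, 0, 0]],
    [[6.8, -19, 0], [0, 0, 0]]
  ]
}}

```text
clock: 5.95
ee_pos: [0.4648, -0.2082, 0.2041]
tool_rot: [[0.89, 0.455, -0.0], [0.455, -0.89, -0.0], [-0.0, 0.0, -1.0]]
wrist_force: [-0.8, 0.6, 0.1]
gripper_width: 0.0375
gripper_force: 60.5
```

```bash
python3 - <<'E'
from h import *
from bench import r
go(r,[.465,-.2065,.068],-63)
c=r.calibration('wrist');p,d=r.get_image('wrist')
g=dict(K=c['camera_matrix'],R=c['R'],t=c['t']);np.savez('w3.npz',p=p,d=d,**g)
hsv=cv2.cvtColor(p,cv2.COLOR_RGB2HSV)
W=cloud(p,d,**g).reshape(-1,3)
k=(W[:,2]>.09)&(W[:,2]<.105)&(np.hypot(*(W[:,:2]-(.55,-.196)).T)<.04)
print('mate',k.sum(),cv2.minEnclosingCircle((W[k,:2]*1000).astype(np.float32)))
# tray top edges
m=(W[:,2]>.012)&(W[:,2]<.019)&(np.hypot(*(W[:,:2]-(.506,-.2)).T)<.11)
print('tray',m.sum(),cv2.minAreaRect((W[m,:2]*1000).astype(np.float32)))
# held cup: rim and axis
z0=.2046-.0622
k=(np.hypot(*(W[:,:2]-(.465,-.2065)).T)<.04)&(W[:,2]>z0+.085)&(W[:,2]<z0+.1)&(hsv[...,2].ravel()>70)
print('held rim',k.sum(),cv2.minEnclosingCircle((W[k,:2]*1000).astype(np.float32)))
cv2.imwrite('pics/w3.png',p[:,:,::-1])
E
```

```text
t 5.95 p [ 0.4648 -0.2082  0.2041] F [-0.828   0.6404  0.0719] w 0.03751300791615063 | shift cm [ 0.0996 -0.1405 13.6067] turn [0.0001 0.0004 0.0013]
mate 923 ((551.3073120117188, -196.73390197753906), 20.98062515258789)
tray 3238 ((512.6342163085938, -196.6634063720703), (196.4115447998047, 191.38327026367188), 54.79378128051758)
held rim 3439 ((470.76385498046875, -205.5125274658203), 32.59220886230469)
```

View pics/w3.png

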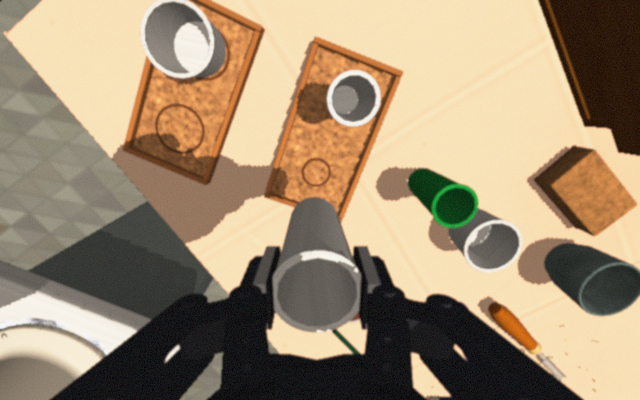

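The slim ring shows at (316,172) and the wide ring at (180,128). The held slim cup is at (317,290), upright. I cast both rings onto the tray floor.

```bash
python3 - <<'E'
from h import *
from bench import r
D=dict(np.load('w3.npz'));g={k:D[k] for k in 'KRt'}
q=ray([[316,172],[180,128.5]],.006,**g);print(q)
go(r,[*q[0,:2],.068],-63)
E
```

```text
[[ 0.4674 -0.2068  0.006 ]
 [ 0.4427 -0.0512  0.006 ]]
t 6.0 p [ 0.4648 -0.2082  0.2041] F [ 0.468   0.0647 -1.8432] w 0.03788667622496207 | shift cm [ 0.3002 -0.0019 13.6111] turn [0.0001 0.0003 0.0011]
```

>>> {"fn": "arm_command", "kwargs": {
  "moves": [
    [[0.2, 0, 4], [0, 0, 0]],
    [[0.2, 0, 8], [0, 0, 0]],
    [[0.2, 0, 11], [0, 0, 0]],
    [[0.2, 0, 12.3], [0, 0, 0]],
    [[0.2, 0, 12.6], [0, 0, 0]],
    [[0.2, 0, 12.6], [0, 0, 0]],
    [[0.2, 0, 12.6], [0, 0, 0]]
  ]
}}

```text
clock: 6.7
ee_pos: [0.4678, -0.2071, 0.0802]
tool_rot: [[0.89, 0.456, 0.003], [0.456, -0.89, -0.002], [0.002, 0.003, -1.0]]
wrist_force: [0.0, 0.2, -1.0]
gripper_width: 0.0374
gripper_force: 60.5
```

```bash
python3 - <<'E'
from h import *
from bench import r
go(r,[.4663,-.2067,.068],-63)
E
```

```text
t 6.7 p [ 0.4678 -0.2071  0.0802] F [ 0.0245  0.2211 -1.0462] w 0.03737384544794216 | shift cm [-0.1144 -0.1048  1.2158] turn [ 0.0032 -0.0015  0.0023]
```

Slow final lowering, watching the force.

>>> {"fn": "arm_command", "kwargs": {
  "moves": [
    [[-0.1, 0, 0.4], [0, 0, 0]],
    [[-0.1, 0, 0.7], [0, 0, 0]],
    [[-0.1, 0, 0.9], [0, 0, 0]],
    [[-0.1, 0, 1.0], [0, 0, 0]],
    [[-0.1, 0, 1.1], [0, 0, 0]],
    [[-0.1, 0, 1.1], [0, 0, 0]],
    [[-0.1, 0, 1.1], [0, 0, 0]]
  ]
}}

```text
clock: 7.4
ee_pos: [0.4658, -0.2063, 0.0682]
tool_rot: [[0.89, 0.456, 0.0], [0.456, -0.89, 0.0], [0.0, -0.0, -1.0]]
wrist_force: [-2.3, 1.9, 6.1]
gripper_width: 0.0373
gripper_force: 61.4
```

Contact shows at 6 N, so I release and rise.

>>> {"fn": "arm_command", "kwargs": {
  "moves": [
    [[0, 0, 0], [0, 0, 0]],
    [[0, 0, 0], [0, 0, 0]],
    [[0, 0, 0], [0, 0, 0]],
    [[0, 0, 0], [0, 0, 0]],
    [[0, 0, 0], [0, 0, 0]],
    [[0, 0, -1.5], [0, 0, 0]],
    [[0, 0, -4], [0, 0, 0]],
    [[0, 0, -8], [0, 0, 0]],
    [[0, 0, -12], [0, 0, 0]],
    [[0, 0, -14], [0, 0, 0]],
    [[0, 0, -14], [0, 0, 0]]
  ],
  "gripper": 0.75
}}

```text
clock: 8.5
ee_pos: [0.4675, -0.2078, 0.2112]
tool_rot: [[0.89, 0.456, 0.006], [0.456, -0.89, -0.005], [0.003, 0.007, -1.0]]
wrist_force: [-0.1, 0.8, 0.5]
gripper_width: 0.064
gripper_force: 0.0
```

```bash
python3 - <<'E'
from h import *
from bench import r
go(r,[.4911,-.4073,.2],-63)
c=r.calibration('top');p,d=r.get_image('top')
W=cloud(p,d,c['camera_matrix'],c['R'],c['t']).reshape(-1,3)
c=r.calibration('wrist');p,d=r.get_image('wrist')
V=cloud(p,d,c['camera_matrix'],c['R'],c['t']).reshape(-1,3)
for nm,xy,lo,hi,rr in[('slim',(.466,-.2065),.088,.105,.035),('mate',(.551,-.197),.088,.105,.035),('wide',(.491,-.4073),.046,.062,.045)]:
  for n,X in(('top',W),('wrist',V)):
    k=(X[:,2]>lo)&(X[:,2]<hi)&(np.hypot(*(X[:,:2]-xy).T)<rr)
    print(nm,n,k.sum(),cv2.minEnclosingCircle((X[k,:2]*1000).astype(np.float32)) if k.sum()>3 else '')
E
```

```text
t 8.5 p [ 0.4675 -0.2078  0.2112] F [-0.0555  0.8062  0.5392] w 0.06399741553444661 | shift cm [-7.0052 18.8193  1.2289] turn [ 0.0069 -0.0033  0.0027]
slim top 97 ((465.5056457519531, -205.0347442626953), 20.943538665771484)
slim wrist 748 ((465.6088562011719, -204.79647827148438), 21.05634880065918)
mate top 0 
mate wrist 895 ((551.43017578125, -196.6090087890625), 21.028703689575195)
wide top 137 ((491.0578308105469, -407.8493347167969), 31.346330642700195)
wide wrist 988 ((491.4697265625, -407.4705505371094), 31.584476470947266)
```

The slim cup stands on its ring within 2 mm. Back to the wide cup.

>>> {"fn": "arm_command", "kwargs": {
  "moves": [
    [[-1.7, 4.7, 0], [0, 0, 0]],
    [[-3.4, 9.4, 0.3], [0, 0, 0]],
    [[-5.2, 14, 0.6], [0, 0, 0]],
    [[-6.4, 17.2, 1], [0, 0, 0]],
    [[-7.0, 18.8, 1], [0, 0, 0]],
    [[-7.0, 18.8, 1], [0, 0, 0]],
    [[-7.0, 18.8, 1], [0, 0, 0]],
    [[-7.0, 18.8, 1], [0, 0, 0]]
  ],
  "gripper": 0.94
}}

```text
clock: 9.4
ee_pos: [0.4889, -0.404, 0.1963]
tool_rot: [[0.889, 0.457, -0.001], [0.457, -0.889, 0.002], [-0.0, -0.002, -1.0]]
wrist_force: [0.3, 0.2, 0.2]
gripper_width: 0.0805
gripper_force: 0.0
```

```bash
python3 - <<'E'
from h import *
from bench import r
go(r,[.4912,-.4076,.026],-63)
E
```

```text
t 9.4 p [ 0.4889 -0.404   0.1963] F [0.2651 0.2051 0.2462] w 0.08052482868403395 | shift cm [ 0.0444  0.4581 17.0306] turn [-0.0021  0.0002  0.0035]
```

>>> {"fn": "arm_command", "kwargs": {
  "moves": [
    [[0, 0.2, 4], [0, 0, 0]],
    [[0, 0.2, 8], [0, 0, 0]],
    [[0, 0.2, 10.5], [0, 0, 0]],
    [[0, 0.2, 11], [0, 0, 0]],
    [[0, 0.2, 11], [0, 0, 0]],
    [[0, 0.2, 11], [0, 0, 0]]
  ]
}}

```text
clock: 10.0
ee_pos: [0.491, -0.408, 0.0895]
tool_rot: [[0.89, 0.457, 0.002], [0.457, -0.89, -0.003], [0.001, 0.003, -1.0]]
wrist_force: [-0.6, -1.0, 1.4]
gripper_width: 0.0803
gripper_force: 0.0
```

```bash
python3 - <<'E'
from h import *
from bench import r
go(r,[.4912,-.4076,.02],-63)
E
```

```text
t 10.0 p [ 0.491  -0.408   0.0895] F [-0.5965 -0.9894  1.3564] w 0.08033816388923705 | shift cm [ 0.0311 -0.0543  6.9546] turn [ 0.0033 -0.0007  0.0031]
```

>>> {"fn": "arm_command", "kwargs": {
  "moves": [
    [[0, 0, 2.5], [0, 0, 0]],
    [[0, 0, 4.5], [0, 0, 0]],
    [[0, 0, 6], [0, 0, 0]],
    [[0, 0, 6.6], [0, 0, 0]],
    [[0, 0, 6.6], [0, 0, 0]],
    [[0, 0, 6.6], [0, 0, 0]],
    [[0, 0, 6.6], [0, 0, 0]]
  ]
}}

```text
clock: 10.7
ee_pos: [0.4907, -0.4082, 0.0227]
tool_rot: [[0.89, 0.456, 0.001], [0.456, -0.89, -0.002], [0.0, 0.002, -1.0]]
wrist_force: [-0.6, -0.5, -0.3]
gripper_width: 0.0804
gripper_force: 0.0
```

>>> {"fn": "arm_command", "kwargs": {
  "moves": [
    [[0, 0, 0], [0, 0, 0]],
    [[0, 0, 0], [0, 0, 0]],
    [[0, 0, 0], [0, 0, 0]],
    [[0, 0, 0], [0, 0, 0]],
    [[0, 0, 0], [0, 0, 0]],
    [[0, 0, 0], [0, 0, 0]]
  ],
  "gripper": 0.6
}}

```text
clock: 11.3
ee_pos: [0.4906, -0.4081, 0.0226]
tool_rot: [[0.89, 0.456, 0.001], [0.456, -0.89, -0.002], [0.0, 0.002, -1.0]]
wrist_force: [-0.0, 0.7, 5.9]
gripper_width: 0.0571
gripper_force: 64.2
```

>>> {"fn": "arm_command", "kwargs": {
  "moves": [
    [[0, 0, -1], [0, 0, 0]],
    [[0, 0, -2.5], [0, 0, 0]],
    [[0, 0, -5], [0, 0, 0]],
    [[0, 0, -9], [0, 0, 0]],
    [[0, 0, -13], [0, 0, 0]],
    [[0, 0, -16], [0, 0, 0]],
    [[0, 0, -16], [0, 0, 0]],
    [[0, 0, -16], [0, 0, 0]]
  ]
}}

```text
clock: 12.1
ee_pos: [0.4902, -0.4077, 0.1828]
tool_rot: [[0.89, 0.456, 0.001], [0.456, -0.89, -0.002], [0.0, 0.002, -1.0]]
wrist_force: [-0.3, 0.0, -2.0]
gripper_width: 0.0571
gripper_force: 64.0
```

```bash
python3 - <<'E'
from h import *
from bench import r
go(r,[.442,-.0514,.18],-63)
p2,d2=r.get_image('side')
cv2.imwrite('pics/s4.png',p2[60:360,200:600][:,:,::-1])
E
```

```text
t 12.1 p [ 0.4902 -0.4077  0.1828] F [-0.3178  0.0104 -2.0216] w 0.05710253410581437 | shift cm [ 11.9658 -33.9062   0.2085] turn [ 0.0022 -0.0005  0.0026]
```

View pics/s4.png

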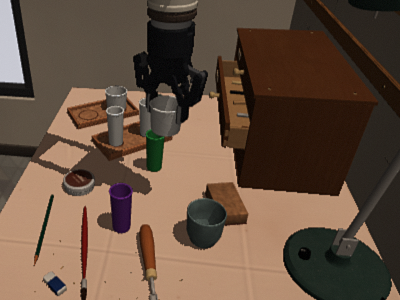

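The wide cup is held upright at (164,113), and the slim cup stands in its tray at (116,128). Everything else is in place, so I carry the wide cup over.

>>> {"fn": "arm_command", "kwargs": {
  "moves": [
    [[1.6, -4.5, 0], [0, 0, 0]],
    [[3.1, -9, 0], [0, 0, 0]],
    [[4.7, -13.5, 0], [0, 0, 0]],
    [[6.3, -18, 0], [0, 0, 0]],
    [[7.9, -22.5, 0], [0, 0, 0]],
    [[9.5, -27, 0], [0, 0, 0]],
    [[10.8, -31, 0], [0, 0, 0]],
    [[11.7, -33.3, 0], [0, 0, 0]],
    [[12.0, -33.9, 0], [0, 0, 0]],
    [[12.0, -33.9, 0], [0, 0, 0]],
    [[12.0, -33.9, 0], [0, 0, 0]],
    [[12.0, -33.9, 0], [0, 0, 0]]
  ]
}}

```text
clock: 13.35
ee_pos: [0.4421, -0.0521, 0.181]
tool_rot: [[0.891, 0.455, -0.001], [0.455, -0.891, -0.0], [-0.001, -0.0, -1.0]]
wrist_force: [-0.2, 0.3, -0.5]
gripper_width: 0.057
gripper_force: 64.2
```

```bash
python3 - <<'E'
from h import *
from bench import r
go(r,[.442,-.0515,.0286],-63)
c=r.calibration('wrist');p,d=r.get_image('wrist')
g=dict(K=c['camera_matrix'],R=c['R'],t=c['t']);np.savez('w5.npz',p=p,d=d,**g)
V=cloud(p,d,**g).reshape(-1,3)
for nm,xy,lo,hi,rr in[('wmate',(.527,-.044),.05,.068,.045)]:
    k=(V[:,2]>lo)&(V[:,2]<hi)&(np.hypot(*(V[:,:2]-xy).T)<rr)
    print(nm,k.sum(),cv2.minEnclosingCircle((V[k,:2]*1000).astype(np.float32)))
cv2.imwrite('pics/w5.png',p[:,:,::-1])
E
```

```text
t 13.35 p [ 0.4421 -0.0521  0.181 ] F [-0.1642  0.3341 -0.464 ] w 0.056956319831589386 | shift cm [ 0.0249 -0.0552 15.2431] turn [-0.0002  0.0006  0.001 ]
wmate 1412 ((527.7982177734375, -43.20270919799805), 30.991825103759766)
```

View pics/w5.png

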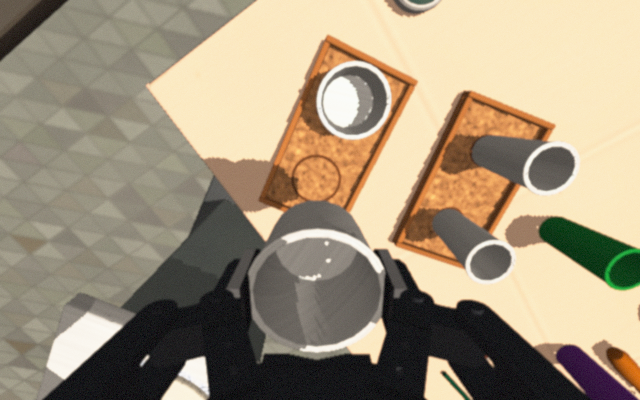

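The wide ring is at (317,177), clear of the mate at (354,99). The held cup is upright at (316,290), and both slim cups stand in their tray. I take the exact offset to the ring.

```bash
python3 - <<'E'
from h import *
from bench import r
D=dict(np.load('w5.npz'));g={k:D[k] for k in 'KRt'}
q=ray([[317,177]],.006,**g);print(q)
go(r,[*q[0,:2],.0286],-63)
E
```

```text
[[ 0.4449 -0.0518  0.006 ]]
t 13.4 p [ 0.4422 -0.0521  0.1811] F [ 0.6617 -0.1072 -0.5074] w 0.05723012109895062 | shift cm [ 0.2579  0.1048 15.2524] turn [-0.0001  0.0004  0.0009]
```

>>> {"fn": "arm_command", "kwargs": {
  "moves": [
    [[0, 0, 4], [0, 0, 0]],
    [[0, 0, 8], [0, 0, 0]],
    [[0, 0, 11.5], [0, 0, 0]],
    [[0, 0, 13.2], [0, 0, 0]],
    [[0, 0, 13.5], [0, 0, 0]],
    [[0, 0, 13.5], [0, 0, 0]],
    [[0, 0, 13.5], [0, 0, 0]]
  ]
}}

```text
clock: 14.1
ee_pos: [0.4433, -0.0518, 0.0476]
tool_rot: [[0.89, 0.456, 0.002], [0.456, -0.89, -0.001], [0.002, 0.002, -1.0]]
wrist_force: [-0.0, -0.4, 0.2]
gripper_width: 0.0568
gripper_force: 64.1
```

```bash
python3 - <<'E'
from h import *
from bench import r
go(r,[.4422,-.0515,.0286],-63)
E
```

```text
t 14.1 p [ 0.4433 -0.0518  0.0476] F [-0.0309 -0.3986  0.2037] w 0.05681050069657968 | shift cm [-0.09   -0.0804  1.9045] turn [ 0.002  -0.0017  0.002 ]
```

>>> {"fn": "arm_command", "kwargs": {
  "moves": [
    [[0, 0, 0.6], [0, 0, 0]],
    [[0, 0, 1.1], [0, 0, 0]],
    [[0, 0, 1.4], [0, 0, 0]],
    [[0, 0, 1.6], [0, 0, 0]],
    [[0, 0, 1.7], [0, 0, 0]],
    [[0, 0, 1.8], [0, 0, 0]],
    [[0, 0, 1.8], [0, 0, 0]],
    [[0, 0, 1.8], [0, 0, 0]]
  ]
}}

```text
clock: 14.9
ee_pos: [0.4422, -0.051, 0.0285]
tool_rot: [[0.89, 0.456, 0.0], [0.456, -0.89, -0.0], [0.0, 0.0, -1.0]]
wrist_force: [-0.7, 0.7, 1.6]
gripper_width: 0.057
gripper_force: 64.4
```

>>> {"fn": "arm_command", "kwargs": {
  "moves": [
    [[0, 0, 0.05], [0, 0, 0]],
    [[0, 0, 0.05], [0, 0, 0]],
    [[0, 0, 0.05], [0, 0, 0]]
  ]
}}

```text
clock: 15.2
ee_pos: [0.4423, -0.051, 0.0285]
tool_rot: [[0.89, 0.456, 0.0], [0.456, -0.89, 0.0], [0.0, 0.0, -1.0]]
wrist_force: [-3.1, 1.8, 7.6]
gripper_width: 0.057
gripper_force: 64.9
```

Seated, at 7.6 N. I release and rise straight up.

>>> {"fn": "arm_command", "kwargs": {
  "moves": [
    [[0, 0, 0], [0, 0, 0]],
    [[0, 0, 0], [0, 0, 0]],
    [[0, 0, 0], [0, 0, 0]],
    [[0, 0, 0], [0, 0, 0]],
    [[0, 0, 0], [0, 0, 0]],
    [[0, 0, -1.5], [0, 0, 0]],
    [[0, 0, -4], [0, 0, 0]],
    [[0, 0, -8], [0, 0, 0]],
    [[0, 0, -12], [0, 0, 0]],
    [[0, 0, -16], [0, 0, 0]],
    [[0, 0, -18], [0, 0, 0]],
    [[0, 0, -18], [0, 0, 0]],
    [[0, 0, -18], [0, 0, 0]]
  ],
  "gripper": 0.94
}}

```text
clock: 16.5
ee_pos: [0.4419, -0.0509, 0.2073]
tool_rot: [[0.89, 0.456, -0.0], [0.456, -0.89, 0.0], [-0.0, -0.0, -1.0]]
wrist_force: [-0.0, 0.2, -0.1]
gripper_width: 0.0803
gripper_force: 0.0
```

```bash
python3 - <<'E'
from h import *
from bench import r
go(r,[.442,-.0515,.2],-63)
S={}
for n in('wrist','side'):
    c=r.calibration(n);p,d=r.get_image(n);S[n]=p
    V=cloud(p,d,c['camera_matrix'],c['R'],c['t']).reshape(-1,3)
    for nm,xy,lo,hi,rr in[('wide',(.442,-.051),.05,.068,.042),('wmate',(.527,-.044),.05,.068,.042),('slim',(.466,-.2055),.09,.105,.035),('smate',(.551,-.197),.09,.105,.035),('water',(.508,-.542),.06,.075,.05)]:
        k=(V[:,2]>lo)&(V[:,2]<hi)&(np.hypot(*(V[:,:2]-xy).T)<rr)
        print(n,nm,k.sum(),cv2.minEnclosingCircle((V[k,:2]*1000).astype(np.float32)) if k.sum()>5 else '')
cv2.imwrite('pics/end.png',np.hstack([S['wrist'][:300,200:600],S['side'][60:360,200:600]])[:,:,::-1])
E
```

```text
t 16.5 p [ 0.4419 -0.0509  0.2073] F [-0.0329  0.2308 -0.1291] w 0.08029339481943247 | shift cm [-0.0147  0.0579  0.7274] turn [-0.0002  0.0002  0.0025]
wrist wide 904 ((443.2576904296875, -50.989810943603516), 31.004898071289062)
wrist wmate 1160 ((527.724609375, -43.343631744384766), 30.99154281616211)
wrist slim 857 ((465.9371032714844, -204.36581420898438), 21.36432456970215)
wrist smate 1110 ((551.3050537109375, -196.60775756835938), 21.64961051940918)
wrist water 0 
side wide 145 ((441.32305908203125, -51.69987487792969), 31.838743209838867)
side wmate 136 ((527.2998657226562, -44.48101043701172), 32.25129699707031)
side slim 99 ((464.507568359375, -205.8973388671875), 21.499380111694336)
side smate 87 ((550.3009033203125, -198.99221801757812), 21.234506607055664)
side water 291 ((506.2864074707031, -542.6748046875), 34.86238098144531)
```

View pics/end.png

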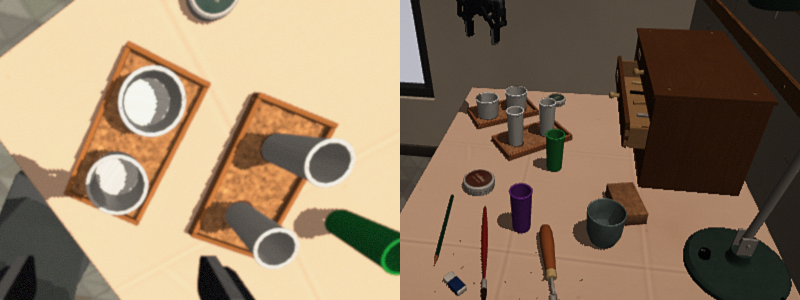

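The left half shows both wide cups upright in the wide row at (118,183) and (152,100), and both slim cups upright in the slim row at (275,245) and (328,160). The water cup is unmoved at (605,222) in the right half.

```bash
python3 -c "
from bench import r
print(r.hand_in())"
```

```text
the job is handed in; nothing more can be done
None
```

The slim cup is out of the wide one, and each stands upright on its own row's ring mark beside its mate; no other cup moved, and the job was handed in with about 16.6 s on the clock.

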